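Raise the inspection camera on its telescopic stand and hold it up

TASK

Bring the small inspection camera up on its telescopic stand so that it looks over the alignment stage: press the white button on the stand's foot right down and let it up again, so that the column springs up and locks at its first stop, then take the camera by the sides of its body and draw it straight up until the top section is fully out at the second stop. The clamp is open, so finish while still holding the camera up there for the picture. Do not lift, tip or push the stand's foot away, and leave everything else where it lies.

Things in the scene. Friction and masses are not known exactly. Their poses are not given: they have to be found in the camera images.
- foot: free-standing foot of the camera stand, 4.5 kg: light-grey disc 280 mm across, 12 mm thick; on it a black plate 190 mm across (top at 26 mm), a black cone hub 112 mm across, 75 mm high, and a sleeve 42 mm across up to 110 mm. Along its -x a black arm 38 mm wide, 40 mm high, reaches 128 mm out and holds the button. Origin: centre of the underside, on the column's axis; z up
- button_top (a point): centre of the top of the ivory-white round button, 28 mm across, 108 mm from the column's axis along the foot's -x; 56 mm above the table when up, 48 mm when down (8 mm above its arm). The camera, 86 mm away towards the column, is 174 mm high and rises 46 mm when freed: turn a wide gripper's long side across the line from button to column
- button (a joint): travel of the button: 0 up, 0.008 m fully down at its stop; spring 1.5 N at the top, 5 N at the stop. Frees the column at about 6.5 mm; let go, it springs back up once the column is at its first stop
- middle_section (a joint): height of the middle section (steel tube 32 mm across, black collar 40 mm across on top) in the sleeve: 0 locked down, 0.046 m at its stop, the first stop. Once freed its own spring raises it in about half a second and it locks there (up to 2 mm of play)
- top_section (a joint): height of the top section (aluminium tube 22 mm across, carries the camera) in the middle section: 0 fully in, 0.070 m fully out at its stop, the second stop. Clamp open, no spring: about 3 N draws it up, and it sinks under its own weight when let go. It cannot turn
- camera: camera on top of the column: light-grey block 44 mm (x, along the lens) by 40 mm (y, width to grip, dark pads on both sides) by 46 mm tall; black lens out of its +x face, sloping down, to 54 mm from the centre. Origin: centre of the block; axes as the foot's. Centre 151 mm above the table at the start, 197 mm at the first stop, 267 mm at the second. With its tube about 0.25 kg
- spare_lens: finned black spare lens barrel standing near the foot, 38 mm across, 46 mm tall; bystander, origin at the centre of its underside
- driver: screwdriver with grey handle lying near the foot, 160 mm long; bystander, handle to its -x
- stage_puck: black cone-shaped stage control puck on a grey disc, 150 mm across, 54 mm tall; a different, smaller thing than the camera stand, not used; bystander, origin at the centre of its underside
- wafer_case: round pale wafer case, 120 mm across, 21 mm tall; bystander, origin at the centre of its underside
- mask_case: square dark mask case, 130 mm, 26 mm tall; bystander, origin at the centre of its underside
- resist_bottle: amber bottle with black cap, 68 mm across, 150 mm tall; bystander, origin at the centre of its underside
- swab_jar: steel jar of white swabs, 72 mm across, 131 mm tall over the swabs; bystander, origin at the centre of its underside

How it is judged:
By the outcome, as a careful person would: the job done as asked, in the order asked, and still so for the second after the job is handed in, while the arm keeps its last pose, push and grip.
It also fails if it takes over 42 s, if anything falls off the work surface, if the arm or the gripper's body presses on something with over 40 N, if the wrist force passes 120 N, or if a joint passes its speed limit or range.

ROBOT

A 6-joint arm with a two-finger parallel gripper is mounted at the origin on the work surface. World frame = base frame: x ahead of the robot, y to its left, z up, the work surface at z = 0. Lengths are in m, angles in rad, forces in N, time in s.
With the tool pointing down it reaches from about 0.35 to 0.975 m from the base axis. Payload 7.1 kg.
Tool frame: the origin (TCP) lies midway between the tips of the shut fingers; the grasp point (between the pads) lies 19 mm behind it; z points along the fingers, x is the direction in which the jaws open and shut, and the axes are right-handed (so a half turn about z gives the same grasp; the last joint's range is limited). The gripper opens to 88 mm and grips with 3 to 60 N. Pads are 20 mm wide; open, the fingers measure 115 mm over their backs; the gripper's body (75 mm by 178 mm) begins 61 mm behind the grasp point.
Start: joints at [-1.338, 0.423, 1.63, -0, 1.089, -0.019], TCP at [0.156, -0.605, 0.223] pointing down, gripper open.
Joint ranges: [-3, 3], [-0.9, 2.11], [0.09, 2.58], [-1.31, 4.45], [0.11, 2.69], [-2.54, 2.54]. Speed limits (rad/s): [2.39, 2.39, 3.01, 3.14, 3.14, 3.14].

INTERFACE

Orientations are given as a unit quaternion [w, x, y, z].
In Python, from station import move_pose, movel, movej, command_gripper, wait, inverse_kinematics, read_camera, camera_info, MotionError, job_done, get_time, get_joint_pos, get_qvel, get_effort, get_tcp_pos, get_ee_rot, get_ft_force, get_ft_torque, get_grip_width gives the robot as it stands. Calls block until the motion is done:
- move_pose(position, orientation): joint-space move of the TCP to a pose.
- movel(position, frame=None, v=0.15, until_force=None): straight line of the TCP; frame=None keeps the orientation; v is the mean speed in m/s. With until_force (N) it stops when the force on the tool has changed by that much, and returns True; else False.
- movej(angles): joint-space move.
- command_gripper(opening): opening from 0.0 (shut) to 1.0 (fully open); the grip force is fixed at half the most; returns when the fingers have stopped.
- wait(seconds).
- inverse_kinematics(position, orientation): joint angles nearest the present ones, or None.
- read_camera(name): name is "scene" or "top"; returns the picture (400x640x3 uint8, red, green, blue); there is no depth.
- camera_info(name): a dict with "intrinsics" (3x3 intrinsics, pixels), "T" (4x4, takes a point from camera to world coordinates). Camera axes: x right, y up, looking along -z (the intrinsics and any distortion apply to the point x, -y, -z); pixel columns grow to the right and rows downward; lengths in m; the calibration is good to about 2 mm. A picture is of the moment at which its call begins. camera_info takes no time and is no camera call.
A pose or a line that the arm cannot do raises MotionError and nothing moves.
- job_done(): hands the job in, once; it reports no verdict.
Readings, each from a call of its own:
- get_time(): time.
- get_joint_pos(): joint angles.
- get_qvel(): joint speeds.
- get_effort(): joint torques, N m.
- get_tcp_pos(): TCP position.
- get_ee_rot(): TCP orientation.
- get_ft_force(): force on the tool from outside, world axes, zero at the start.
- get_ft_torque(): the same for the moment, N m.
- get_grip_width(): opening from 0.0 (shut) to 1.0 (fully open).
Only numpy, scipy, OpenCV 4.12 (cv2) and the standard library are available. Lean on these libraries where they do the work, as an engineer would, in place of code of your own. Each camera call takes 0.05 s, during which the arm holds its last target.

## Working session

There is one attempt and no reset: what is moved stays moved. The work goes in short steps, each a Python script; the robot and the scene stay as the last script left them, time stands still between calls to the robot, and variables do not carry over. Pictures are saved under pics/ and viewed, and the job is handed in when it is done.

```bash
mkdir -p pics; python3 - <<'E'
from station import *
import cv2, numpy as np
for n in("scene","top"):
    im=read_camera(n); cv2.imwrite(f"pics/{n}0.png",im[...,::-1]); c=camera_info(n)
    print(n,{k:np.round(v,4).tolist() if k in("intrinsics","T") else v for k,v in c.items()})
print(get_time(),get_tcp_pos(),get_ee_rot(),get_ft_force())
E
```

```text
scene {'intrinsics': [[377.0348, 0.0, 317.0113], [0.0, 377.0348, 194.097], [0.0, 0.0, 1.0]], 'T': [[0.7528, -0.371, 0.5437, 1.2374], [0.6582, 0.4122, -0.63, -0.7626], [0.0096, 0.8321, 0.5545, 0.8326], [0.0, 0.0, 0.0, 1.0]]}
top {'intrinsics': [[384.3726, 0.0, 322.4398], [0.0, 384.3726, 204.1303], [0.0, 0.0, 1.0]], 'T': [[0.0004, 0.9959, -0.0907, 0.4342], [-1.0, 0.0003, -0.0011, 0.0541], [-0.0011, 0.0907, 0.9959, 1.267], [0.0, 0.0, 0.0, 1.0]]}
0.1 [ 0.15563246 -0.60481963  0.22198848] [-4.17410459e-04  7.90307277e-01 -6.12710335e-01 -5.27920836e-04] [-0.31068603  0.3474029  -0.36919087]
```

View pics/scene0.png

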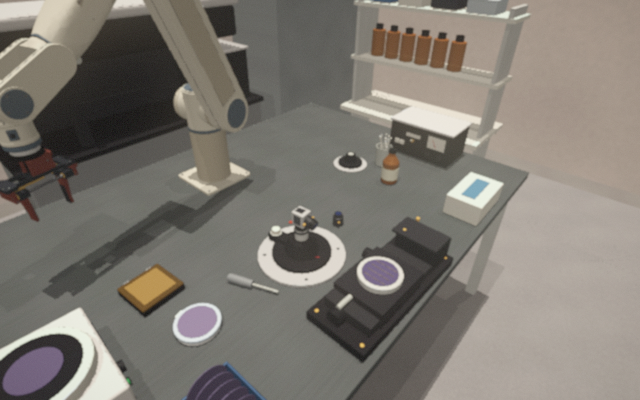

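View pics/top0.png

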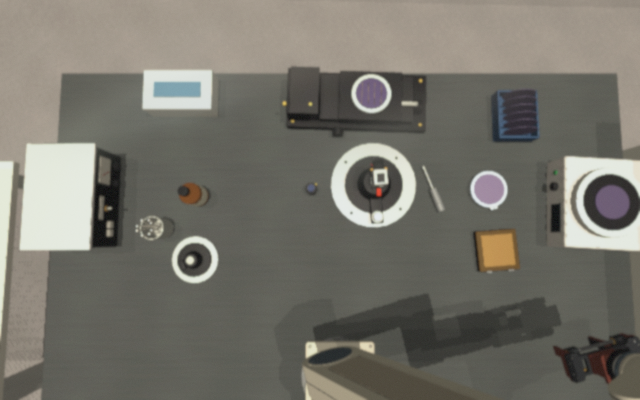

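The stand is at about (373,185) in the top view, with the button at (377,217) towards the robot and the camera at (379,176). In the scene view the button is at about (276,232) and the camera at (302,214). Next I'll measure these.

```bash
cat > h.py <<'E'
from station import *
import cv2, numpy as np
def ray(n,px):
    c=camera_info(n);K=c["intrinsics"];T=c["T"]
    d=np.linalg.inv(K)@np.array([px[0],px[1],1.]);d=T[:3,:3]@np.array([d[0],-d[1],-d[2]])
    return T[:3,3],d
def plane(n,px,z):
    o,d=ray(n,px);return o+d*(z-o[2])/d[2]
def two(a,b):
    (o1,d1),(o2,d2)=ray("top",a),ray("scene",b)
    s=np.linalg.lstsq(np.c_[d1,-d2],o2-o1,rcond=None)[0]
    p,q=o1+s[0]*d1,o2+s[1]*d2
    return (p+q)/2,np.linalg.norm(p-q)
def proj(n,p):
    c=camera_info(n);q=np.linalg.inv(c["T"])@np.r_[p,1];u=c["intrinsics"]@np.array([q[0],-q[1],-q[2]]);return u[:2]/u[2]
E
python3 - <<'E'
from h import *
for n,(x0,y0,x1,y1) in {"top":(320,135,430,235),"scene":(245,195,365,290)}.items():
    im=cv2.imread(f"pics/{n}0.png")
    c=cv2.resize(im[y0:y1,x0:x1],None,fx=6,fy=6,interpolation=cv2.INTER_CUBIC);cv2.imwrite(f"pics/{n}0c.png",c)
    g=cv2.cvtColor(im,cv2.COLOR_BGR2GRAY);m=np.zeros_like(g);m[y0:y1,x0:x1]=(g[y0:y1,x0:x1]>150)*255
    cs,_=cv2.findContours(m,cv2.RETR_LIST,cv2.CHAIN_APPROX_NONE)
    for k in cs:
        if len(k)>8:
            e=cv2.fitEllipse(k);print(n,len(k),cv2.contourArea(k),np.round(e[0],1),np.round(e[1],1),[np.round(plane(n,e[0],z)[:2],4).tolist() for z in(.012,.056,.174)])
E
```

```text
top 11 11.5 [371.7 220.7] [2.9 5.7] [[0.4943, -0.1054], [0.4922, -0.0998], [0.4865, -0.0848]]
top 27 59.5 [380.4 177.4] [ 7.8 10.1] [[0.6372, -0.1357], [0.6301, -0.1291], [0.611, -0.1112]]
top 53 190.5 [380.3 176.3] [15.1 17.5] [[0.6409, -0.1352], [0.6336, -0.1286], [0.6142, -0.1108]]
top 32 13.0 [426.1 173.7] [ 1.6 15.7] [[0.6495, -0.2868], [0.642, -0.2748], [0.6217, -0.2428]]
top 168 2649.0 [373.2 184.1] [57.9 58.4] [[0.615, -0.1117], [0.6087, -0.1059], [0.5917, -0.0903]]
top 239 5558.5 [373.  184.8] [83.5 84.7] [[0.6126, -0.1109], [0.6064, -0.1051], [0.5896, -0.0896]]
scene 69 59.5 [258.2 284.2] [ 4.5 31.2] [[0.6151, -0.2962], [0.6485, -0.3213], [0.738, -0.3883]]
scene 51 100.5 [361.2 271.4] [ 8.3 23.8] [[0.8074, -0.0569], [0.8304, -0.0948], [0.8923, -0.1962]]
scene 288 1832.0 [301.3 255.1] [56.7 82.1] [[0.6246, -0.125], [0.6575, -0.1592], [0.7456, -0.2508]]
scene 57 148.5 [280.1 229.6] [ 9.4 25.7] [[0.4834, -0.0808], [0.5238, -0.1173], [0.6323, -0.2154]]
scene 21 40.5 [299.9 210. ] [5.8 9.5] [[0.4554, 0.0478], [0.4973, 0.0044], [0.6098, -0.1122]]
scene 40 123.0 [300.8 211.3] [10.1 16.7] [[0.4634, 0.0443], [0.5049, 0.0011], [0.6162, -0.115]]
```

View pics/top0c.png

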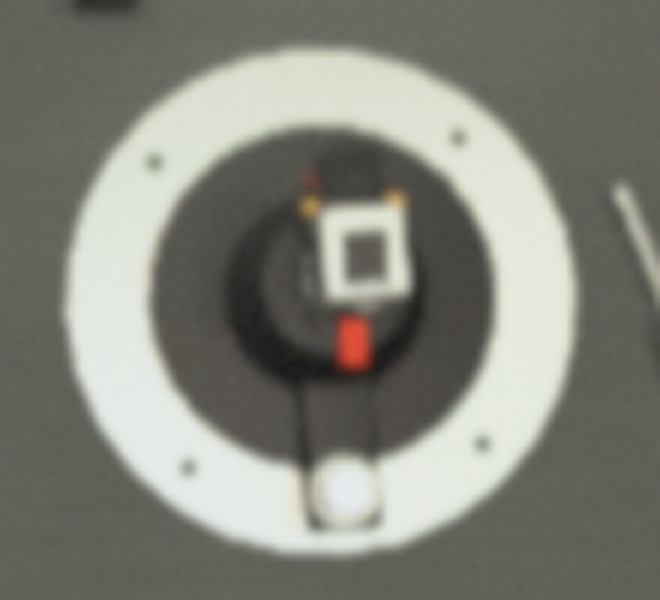

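View pics/scene0c.png

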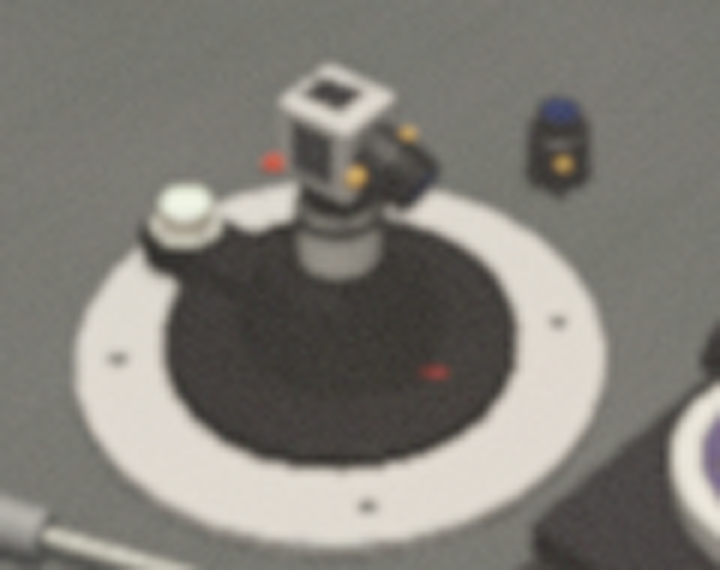

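```bash
python3 - <<'E'
from h import *
bt,bs=(377.4,216.3),(275.6,228.3)
print("btn",plane("top",bt,.056),plane("scene",bs,.056),two(bt,bs))
ct,cs=(380.3,176.8),(300,210)
print("cam",plane("top",ct,.174),plane("scene",cs,.174),two(ct,cs))
f=plane("top",(373.0,184.8),.010)
b=plane("top",bt,.056); d=f-b; print("foot",f,"dist",np.hypot(*d[:2]),"yaw",np.degrees(np.arctan2(d[1],d[0])))
# side edges of camera top in top view: corners
for p in [(322,208),(402,205),(410,298),(328,303)]:
    print(plane("top",(320+p[0]/6-.4,135+p[1]/6-.4),.174)[:2])
E
```

```text
btn [ 0.5060742  -0.11788115  0.056     ] [ 0.50796175 -0.12223614  0.056     ] (array([ 0.50563792, -0.11899354,  0.05280113]), np.float64(0.0018131904959199725))
cam [ 0.61272614 -0.11088465  0.174     ] [ 0.61007983 -0.11191694  0.174     ] (array([ 0.61167492, -0.11168951,  0.17470941]), np.float64(0.002612541290090243))
foot [ 0.61283451 -0.11121314  0.01      ] dist 0.10696834445841896 yaw 3.5739256900398755
[ 0.63464134 -0.09093101]
[ 0.63610592 -0.12933027]
[ 0.59108378 -0.13248952]
[ 0.58866365 -0.09326453]
```

```bash
cat >> h.py <<'E'
YAW=np.radians(4)
AX=np.array([.6122,-.1113]); BT=np.array([.5052,-.1189])
from scipy.spatial.transform import Rotation as R
fy=np.array([-np.sin(YAW),np.cos(YAW),0])
x=-fy;z=np.array([0,0,-1.]);y=np.cross(z,x)
_q=R.from_matrix(np.c_[x,y,z]).as_quat();Q=_q[[3,0,1,2]]
E
python3 - <<'E'
from h import *
t=get_time()
print(inverse_kinematics([*BT,.2],Q),inverse_kinematics([*BT,.05],Q),inverse_kinematics([*AX,.30],Q))
command_gripper(0.0)
move_pose([*BT,.20],Q)
movel([*BT,.085],v=.12)
print(get_time()-t,get_tcp_pos(),get_grip_width(),get_ft_force())
for n in("scene","top"): cv2.imwrite(f"pics/{n}1.png",read_camera(n)[...,::-1])
a=cv2.imread("pics/scene1.png")[150:300,220:380];b=cv2.imread("pics/top1.png")[130:240,310:440]
cv2.imwrite("pics/s1c.png",cv2.resize(a,None,fx=4,fy=4,interpolation=cv2.INTER_CUBIC))
cv2.imwrite("pics/t1c.png",cv2.resize(b,None,fx=4,fy=4,interpolation=cv2.INTER_CUBIC))
E
```

```text
[-2.54076411e-01  2.98323950e-01  1.88156066e+00 -4.44089210e-16
  9.61708046e-01  1.24690675e+00] [-2.54076411e-01  5.42814801e-01  1.95744304e+00 -4.44089210e-16
  6.41334808e-01  1.24690675e+00] [-1.98964895e-01  3.43817249e-01  1.56264628e+00 -4.44089210e-16
  1.23512913e+00  1.30201826e+00]
4.6000000000000005 [ 0.50572506 -0.11906936  0.08554933] 0.006567632252387348 [ 1.01350981 -0.64717549 -0.05548593]
```

View pics/s1c.png

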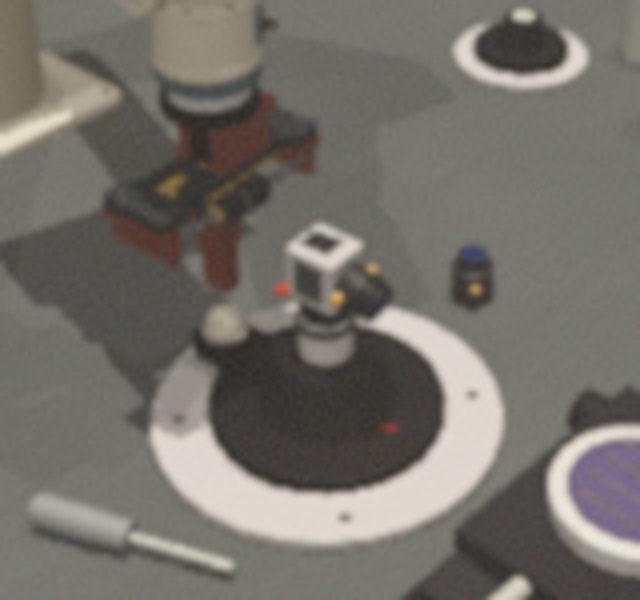

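View pics/t1c.png

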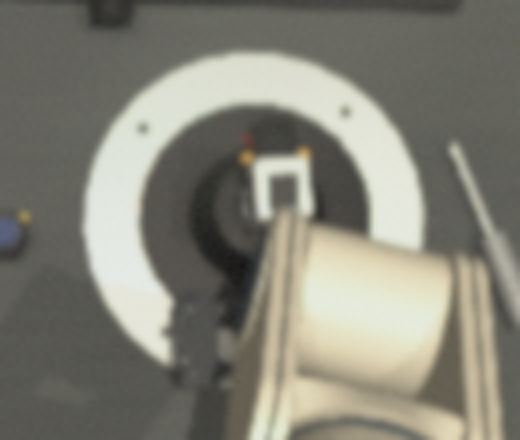

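The closed fingertips at crop (222,285) sit straight above the button at (224,325), and the gripper body is clear of the camera. Now I'll press.

```bash
python3 - <<'E'
from h import *
t=get_time(); p=get_tcp_pos(); f0=get_ft_force()
movel([*BT,.062],v=.08)
r=movel([*BT,.043],v=.025,until_force=9)
print(r,get_tcp_pos(),get_ft_force()-f0)
wait(.5); print(get_tcp_pos(),get_ft_force()-f0)
movel([*BT,.10],v=.08)
movel([*BT,.26],v=.25)
print(get_time()-t,get_tcp_pos(),get_ft_force()-f0)
for n in("scene","top"): cv2.imwrite(f"pics/{n}2.png",read_camera(n)[...,::-1])
a=cv2.imread("pics/scene2.png")[150:300,220:380];b=cv2.imread("pics/top2.png")[130:240,310:440]
cv2.imwrite("pics/s2c.png",cv2.resize(a,None,fx=4,fy=4,interpolation=cv2.INTER_CUBIC))
cv2.imwrite("pics/t2c.png",cv2.resize(b,None,fx=4,fy=4,interpolation=cv2.INTER_CUBIC))
E
```

```text
True [ 0.50572657 -0.11902409  0.04831432] [-2.0163669   0.37126878  9.44397992]
[ 0.5057034  -0.11902469  0.04829813] [-0.50178108 -0.10853315  8.79390654]
3.1083 [ 0.50431905 -0.11868124  0.25867112] [ 1.04696052 -0.91135103 -0.37692736]
```

View pics/s2c.png

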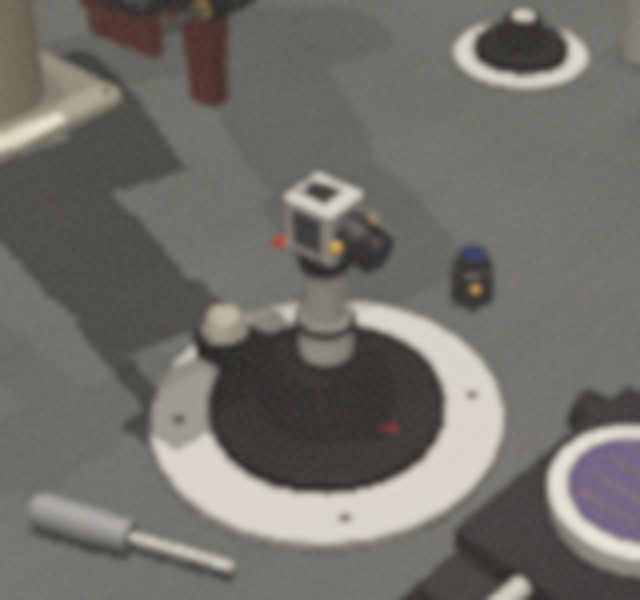

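View pics/t2c.png

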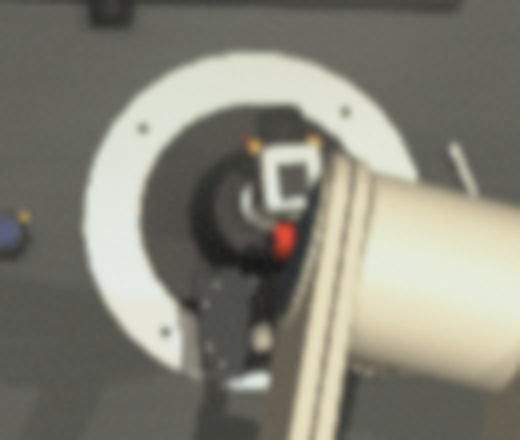

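The column is up: the camera top is now at crop (321,190), about 50 px higher than before, and the button is back up at (224,320). The press ended at z = 48.3 mm, which is its stop. Next I'll re-measure the camera and move above it.

```bash
python3 - <<'E'
from h import *
ct,cs=(382.4,174.1),(299.9,197.1)
print(plane("top",ct,.22),plane("scene",cs,.22),two(ct,cs))
t=get_time()
command_gripper(1.0)
movel([*BT,.31],v=.25)
movel([*AX,.31],v=.25)
print(get_time()-t,get_time(),get_tcp_pos(),get_grip_width(),get_ft_force())
cv2.imwrite("pics/scene3.png",read_camera("scene")[...,::-1])
a=cv2.imread("pics/scene3.png")[100:250,220:380]
cv2.imwrite("pics/s3c.png",cv2.resize(a,None,fx=4,fy=4,interpolation=cv2.INTER_CUBIC))
E
```

```text
[ 0.61273129 -0.10982349  0.22      ] [ 0.61025122 -0.11149027  0.22      ] (array([ 0.61162223, -0.11079642,  0.22033213]), np.float64(0.002937874743621095))
2.299999999999999 10.3083 [ 0.61080666 -0.11105126  0.30817706] 0.998271749947904 [-0.52023484 -0.11534585 -0.45051567]
```

View pics/s3c.png

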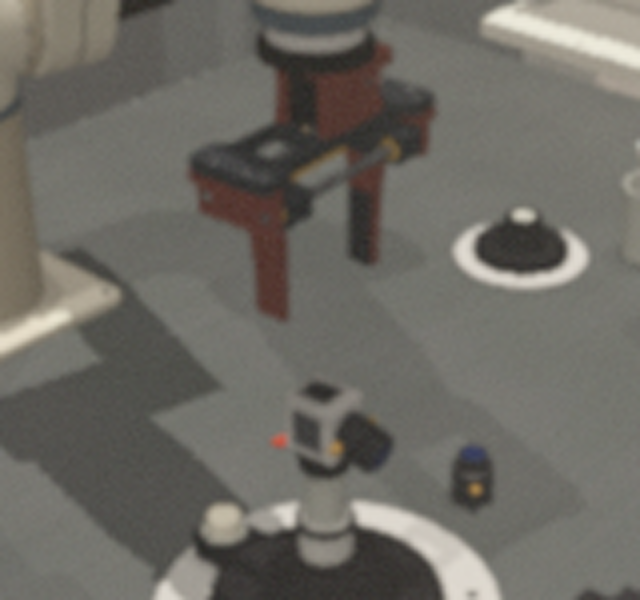

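The open fingers at crop (272,318) and (363,262) straddle the camera, which is centred at about (322,415). I'll descend, then close in stages while watching the side force.

```bash
python3 - <<'E'
from h import *
C=np.array([.6118,-.1110])
r=movel([*C,.178],v=.1,until_force=8)
f0=get_ft_force();print(r,get_tcp_pos(),f0)
for o in (.58,.53,.50,.48):
    command_gripper(o); f=get_ft_force()-f0
    print(o,get_grip_width()*88,f.round(2),"along jaw(fy)",(f@fy).round(2))
    if abs(f@fy)>3: break
print(get_time())
cv2.imwrite("pics/scene4.png",read_camera("scene")[...,::-1])
a=cv2.imread("pics/scene4.png")[120:270,220:380]
cv2.imwrite("pics/s4c.png",cv2.resize(a,None,fx=4,fy=4,interpolation=cv2.INTER_CUBIC))
E
```

```text
False [ 0.61228404 -0.11109875  0.1787203 ] [-0.10902925 -0.17387262 -0.52856656]
0.58 51.46951976566181 [-0.92 -0.31  0.42] along jaw(fy) -0.24
0.53 46.48798694050585 [-0.61 -0.79  0.22] along jaw(fy) -0.74
0.5 43.558099207488596 [ 0.17  0.73 -0.33] along jaw(fy) 0.72
0.48 42.182450489525856 [-0.01  0.28 -0.26] along jaw(fy) 0.28
13.425
```

View pics/s4c.png

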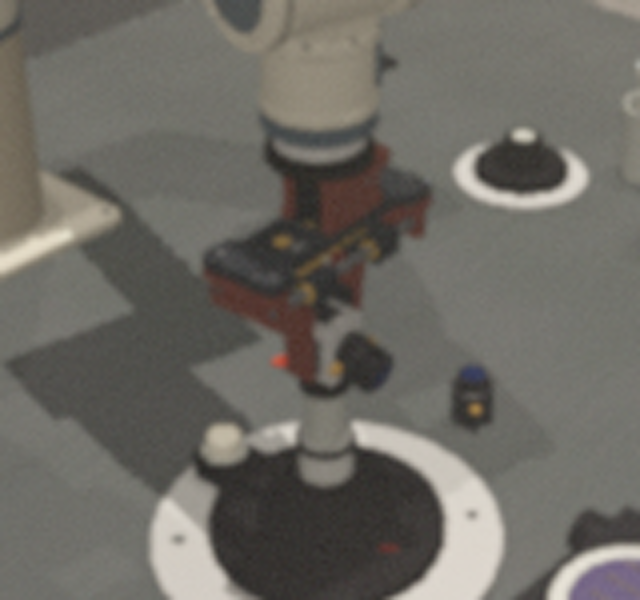

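The fingers flank the camera body with no side force, so they are well centred. Now I'll close and draw up.

```bash
python3 - <<'E'
from h import *
C=get_tcp_pos(); f0=get_ft_force()
command_gripper(.40); f=get_ft_force()
print(get_grip_width()*88,(f-f0).round(2),(f-f0)@fy,get_time(),get_tcp_pos())
p=get_tcp_pos(); z0=p[2]
C=np.array([.6118,-.1110])
r=movel([*C,.178+.060],v=.05,until_force=15)
print(r,get_tcp_pos()[2]-z0,(get_ft_force()-f).round(2),get_grip_width()*88)
if not r:
    r=movel([*C,.178+.078],v=.02,until_force=9)
    print(r,get_tcp_pos(),get_tcp_pos()[2]-z0,(get_ft_force()-f).round(2),get_grip_width()*88)
wait(.4)
print(get_tcp_pos(),get_tcp_pos()[2]-z0,(get_ft_force()-f).round(2),get_time())
for n in("scene","top"): cv2.imwrite(f"pics/{n}5.png",read_camera(n)[...,::-1])
a=cv2.imread("pics/scene5.png")[120:300,220:380]
cv2.imwrite("pics/s5c.png",cv2.resize(a,None,fx=3.3,fy=3.3,interpolation=cv2.INTER_CUBIC))
E
```

```text
39.95661814693914 [ 0.98 -1.42  0.35] -1.4895785489524858 13.6917 [ 0.61181939 -0.11118951  0.17802798]
False 0.05979126806468618 [ 0.3  -2.24 -0.79] 39.891520617182174
True [ 0.61169342 -0.11110724  0.24753185] 0.06950386711907666 [ 1.55  1.86 -1.95] 39.94672723882299
[ 0.61160238 -0.11124386  0.24695048] 0.06892249502559597 [ 4.05  4.02 -2.44] 16.025
```

View pics/s5c.png

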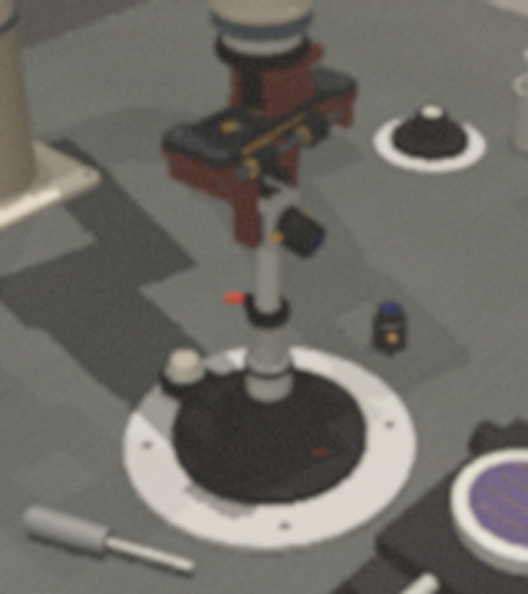

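The top tube is out, with the camera now at crop (275,215). The force has relaxed to about 2 N at 68.9 mm, so I'll go up gently until I feel the stop clearly.

```bash
python3 - <<'E'
from h import *
C=np.array([.6118,-.1110])
z=.2475
f=get_ft_force(); print(f.round(2))
for i in range(8):
    movel([*C,z],v=.01); wait(.15)
    g=np.mean([get_ft_force() for _ in range(5)],0)
    print(round(z,4),get_tcp_pos().round(4),g.round(2),round(get_grip_width()*88,2))
    if g[2]<-9: break
    z+=.0007
print(get_time())
E
```

```text
[ 4.36  3.61 -1.65]
0.2475 [ 0.6117 -0.1111  0.2475] [ 2.24  0.44 -1.79] 39.78
0.2482 [ 0.6117 -0.1111  0.248 ] [ 2.29 -0.65 -3.68] 40.22
0.2489 [ 0.6115 -0.1111  0.2481] [  4.49  -1.27 -11.58] 39.84
17.3417
```

Solid stop at 70 mm of travel, holding about 11 N of tension against the foot's 44 N weight. Now a final check that nothing has moved.

```bash
python3 - <<'E'
from h import *
wait(1.0); print(get_tcp_pos(),get_ft_force().round(2),get_ft_torque().round(2),get_grip_width()*88)
im=read_camera("scene")[...,::-1].copy(); cv2.imwrite("pics/scene6.png",im)
o=cv2.imread("pics/scene0.png")
for name,i in(("start",o),("now",im)):
    g=cv2.cvtColor(i,cv2.COLOR_BGR2GRAY);b=cv2.GaussianBlur(g,(3,3),0)
    m=(b<85).astype(np.uint8)*255; k=np.zeros_like(m);k[232:285,255:350]=m[232:285,255:350]
    cs,_=cv2.findContours(k,cv2.RETR_EXTERNAL,cv2.CHAIN_APPROX_NONE);c=max(cs,key=cv2.contourArea);print(name,"black plate bbox",cv2.boundingRect(c))
v=np.vstack([o[180:300,220:400],im[180:300,220:400]]);cv2.imwrite("pics/cmp6.png",cv2.resize(v,None,fx=2.4,fy=2.4))
E
```

```text
[ 0.61151988 -0.11107933  0.24816352] [  4.89  -2.08 -11.53] [-0.2  -1.22  0.11] 39.670840916212214
start black plate bbox (269, 232, 61, 40)
now black plate bbox (255, 232, 75, 41)
```

View pics/cmp6.png

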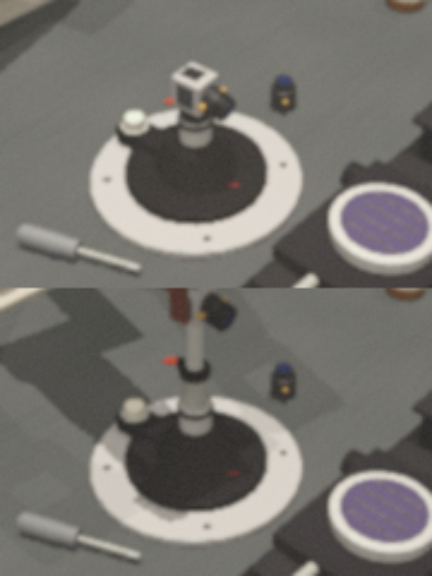

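View pics/scene6.png

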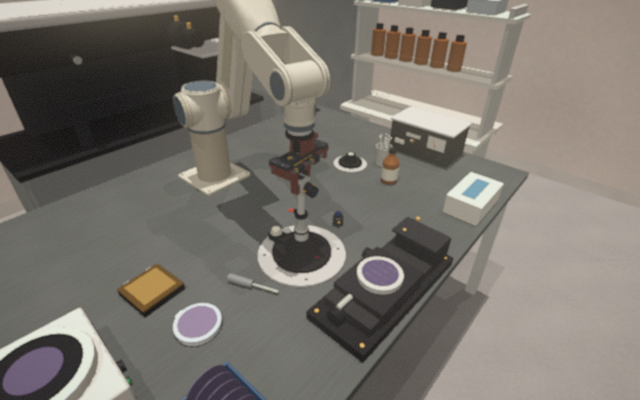

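The foot, driver and spare lens appear at the same pixels as at the start; only the arm's shadow has changed, and that shadow widened the left side of the dark-plate box. The column is fully out at both stops and the camera is held steady.

```bash
python3 -c "
from station import *
job_done(); print(get_time())"
```

```text
the job is handed in; nothing more can be done
the job is handed in; nothing more can be done
```

The camera is up at the second stop and still held there, and I handed the job in at about 18.5 s of the 42 s allowed.

- **Button and first stop:** I pressed the button to its stop (tip at 48.3 mm, about 9 N) and let it up. The column sprang to the first stop, with the camera top measured at 220 mm, and the button came back up.
- **Second stop:** I gripped the camera by its sides (40 mm wide, well centred) and drew it straight up 70 mm until the stop was felt. The first force stop, at 69.5 mm, relaxed to about 2 N, so I nudged up 1 mm more until it was clear.
- **Final hold:** After 1 s the position and grip were steady, with about 11.5 N of upward pull, well under the foot's 44 N weight. There was also about 5 N of sideways force.
- **Other objects:** By eye, the foot and bystanders show no visible shift in the scene picture. The automatic outline check of the foot's black plate disagreed on its left edge (255 px instead of 269 px). I put that down to the arm's shadow, because the right edge matched and the lower edge was within 1 px.

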